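# Lock the slab sled's end stop with its wing screw

### The job

Slide the sled's end stop up to the pencil line on the rails and screw its black wing screw clockwise, fully home, into the threaded insert hidden in the tray beneath it. The insert was set by hand and may sit a few millimetres either side of the line, so start the screw gently: if it goes stiff early its thread is crossing, so do not force it but back it off, shift the stop a little and start again. Leave the other things where they are and let go at the end.

Things in the scene. Friction and masses are not known exactly. Their poses are not given: they have to be found in the camera images.
- sled: Fixed plywood tray (286 x 540 mm, floor 18 mm above the table) with a rail along each long side (rail tops 68 mm above the table, 250 mm apart inside), holding a dark walnut slab (top 52 mm above the table). Origin: centre of the underside, on the table. Its y axis runs along the rails from the end stop towards the slab; z is up.
- rail_line (a point): The pencil line across both rails: the point midway between the rails, 46 mm above the table. The end stop's scribed line belongs here, but the threaded insert in the tray below may lie up to 6 mm from it along the sled's y axis, either way (across the sled it is exact). The insert, its mouth 10.4 mm wide, stays hidden under the end stop.
- stop_line (a point): Centre of the end stop's top, on its scribed line and the wing screw's axis, 46 mm above the table. The stop is a wooden bar across the tray (246 x 90 x 28 mm) that slides only along the sled's y axis (about 3 N of friction), from 50 mm short of the line to 14 mm past it; it starts 12 to 30 mm short, towards -y. Slide it by the wing; it stays where it is left.
- wing_grip (a point): Middle of the black wing screw's wing, on the screw's axis at the middle of the end stop: an upright bar 60 mm long (this point's x axis), 13 mm thick (its y axis), reaching 15 mm above and 17 mm below this point, on a hub 25 mm across and 9 mm high. About 84 mm above the table when wound back; it turns and sinks with the screw.
- wing_screw (a joint): Turn, rad, clockwise from above: 0 to 0.3 at the start, 2.9 fully home (firm stop). Sinks 1.6 mm per rad; turns freely at 0.05 N m. At about 0.7 the thread meets the insert: within some 1.3 mm of its axis the screw runs on freely; else it crosses and goes stiff, about 2 N m per further rad. 0.2 N m is a clear sign; 0.55 spoils it. Below 0.63 it is clear and the stop slides.
- screw_end: The lower, threaded end of the wing screw (7.6 mm thick, steel), inside the end stop and out of sight. Origin: the middle of its end face, on the screw's axis, 1.1 mm above the tray's floor at turn 0. Only the insert touches it.
- pencil: Yellow pencil, 175 mm long, 8 mm thick, lying on the slab. Origin: under its middle. A bystander.
- sanding_block: Cork sanding block, 65 x 110 x 30 mm, lying on the slab. Origin: the centre of its underside. A bystander.

How it is judged:
At the end, for the whole second after the job is handed in: the wing screw is fully home in the insert (turned to at least 2.75 of its 2.9 rad) and at rest, the end stop's line within 10 mm of the pencil line (value of joint wing_screw above 2.75 rad and velocity of joint wing_screw below 0.05 rad/s and horizontal distance between stop_line and rail_line below 0.01 m); the robot touches nothing.
It fails at once if the screw is forced while its thread crosses: its thread start bears on the insert's first thread with more than 25 N (about 0.55 N m on the wing) (contact force between screw_end and anything else above 25 N).
It fails at once if the pencil or the sanding block lying on the slab is pushed more than 30 mm from its place (distance of any of pencil, sanding_block from where it was at the start of the episode above 0.03 m).
It also fails if it takes over 72 s, if anything falls off the work surface, if the arm or the gripper's body presses on something with over 40 N, if the wrist force passes 120 N, or if a joint passes its speed limit or range.

### The arm

A 7-joint arm with a two-finger parallel gripper is mounted at the origin on the work surface. World frame = base frame: x ahead of the robot, y to its left, z up, the work surface at z = 0. Lengths are in m, angles in rad, forces in N, time in s.
With the tool pointing down it reaches from about 0.375 to 0.925 m from the base axis. Payload 3.1 kg.
Tool frame: the origin (TCP) lies between the finger pads; the fingertips stand 19 mm ahead of it and the grasp point (between the pads) is the TCP; z points along the fingers, y is the line along which they close (so a half turn about z gives the same grasp; the last joint's range is limited). The gripper opens to 85 mm and grips with 20 to 120 N. Pads are 22 mm wide; open, the fingers measure 114 mm over their backs; the gripper's body (76 mm by 85 mm) begins 54 mm behind the grasp point. The pads swing forward as they close: fully open they stand 13 mm farther back than shut.
Start: joints at [-1.291, 0.383, 0.044, 1.598, -0.018, 1.161, -0.05], TCP at [0.24, 0.604, 0.25] pointing down, gripper open.
Joint ranges: [-2.61, 2.61], [-0.41, 2.15], [-1.48, 1.57], [0, 2.5], [-1.57, 4.71], [0.05, 1.97], [-2.85, 2.85]. Speed limits (rad/s): [2.79, 2.79, 3.14, 3.14, 3.14, 3.14, 3.14].

### API

Orientations are given as a unit quaternion [x, y, z, w].
In Python, from bench import move_ptp, movel, move_j, move_gripper, pause, inverse_kinematics, read_camera, camera_params, MotionError, sign_off, look_for, tip_of, read_time_s, read_qpos, read_joint_vel, read_effort, read_eef_pos, read_tcp_rot, read_ft_force, read_ft_torque, read_finger_gap, read_grasp_force gives the robot as it stands. Calls block until the motion is done:
- move_ptp(position, orientation): joint-space move of the TCP to a pose.
- movel(position, orientation=None, speed=0.15): straight line of the TCP; orientation=None keeps the orientation; speed is the mean speed in m/s.
- move_j(angles): joint-space move.
- move_gripper(opening, effort=None): finger opening in m; effort is the grip in N (None keeps the last); returns when the fingers have stopped.
- pause(seconds).
- inverse_kinematics(position, orientation): joint angles nearest the present ones, or None.
- read_camera(name): name is "scene" or "top"; returns the picture (400x640x3 uint8, red, green, blue); there is no depth.
- camera_params(name): a dict with "K" (3x3 intrinsics, pixels), "dist_coeffs" ([k1, k2, p1, p2, k3] as OpenCV has them; the pictures are not rectified), "camera_from_world" (4x4, takes a point from world to camera coordinates). Camera axes: x right, y down, z forward; pixel columns grow to the right and rows downward; lengths in m; the calibration is good to about 2 mm. A picture is of the moment at which its call begins. camera_params takes no time and is no camera call.
A pose or a line that the arm cannot do raises MotionError and nothing moves.
- sign_off(): hands the job in; it is judged then, once.
Trained networks look in the newest picture that a camera, given by its name, has taken for a name from the list of things; names that differ only in an ending like _2 or _b are one class to them, and where a whole thing is asked for, a point or a joint stands for the part that bears it (a point fixed in the world has none). Each returns a list of dicts, best first, with "confidence" (0 to 1); they miss things now and then, are a little off and sometimes report something else, mostly with a low value. They report only what shows in the picture. A call takes as long as a camera call.
- look_for(camera, name): "at" ([column, row] in pixels, amid what is visible of it).
- tip_of(camera, name): "at" ([column, row] in pixels: a listed point, or the origin of a listed thing).
Readings, each from a call of its own:
- read_time_s(): time.
- read_qpos(): joint angles.
- read_joint_vel(): joint speeds.
- read_effort(): joint torques, N m.
- read_eef_pos(): TCP position.
- read_tcp_rot(): TCP orientation.
- read_ft_force(): force on the tool from outside, world axes, zero at the start.
- read_ft_torque(): the same for the moment, N m.
- read_finger_gap(): finger opening in m.
- read_grasp_force(): force on a finger pad.
Only numpy, scipy, OpenCV 4.12 (cv2) and the standard library are available. Lean on these libraries where they do the work, as an engineer would, in place of code of your own. Each camera call takes 0.05 s, during which the arm holds its last target. There are 200 camera calls.

## Working session

There is one attempt and no reset: what is moved stays moved. The work goes in short steps, each a Python script; the robot and the scene stay as the last script left them, time stands still between calls to the robot, and variables do not carry over. Pictures are saved under pics/ and viewed, at most 10 in all, crops included, and the job is handed in when it is done.

```bash
mkdir -p pics; ls; cat > h.py <<'E'
import numpy as np, cv2
from bench import *
def px2w(cam,uv,z):
    p=camera_params(cam);K=np.array(p["K"]);T=np.array(p["camera_from_world"]);d=np.array(p["dist_coeffs"])
    n=cv2.undistortPoints(np.array([[uv]],float),K,d)[0,0]
    R,t=T[:3,:3],T[:3,3];c=-R.T@t;r=R.T@np.array([n[0],n[1],1])
    return c+r*(z-c[2])/r[2]
def w2px(cam,P):
    p=camera_params(cam);T=np.array(p["camera_from_world"])
    return cv2.projectPoints(np.array(P,float).reshape(-1,1,3),cv2.Rodrigues(T[:3,:3])[0],T[:3,3],np.array(p["K"]),np.array(p["dist_coeffs"]))[0][:,0]
E
python3 - <<'E'
from h import *
for c in("scene","top"):
    im=read_camera(c);cv2.imwrite(f"pics/{c}0.png",im[:,:,::-1])
    for n,z in(("sled",0),("rail_line",.046),("stop_line",.046),("wing_grip",.084),("pencil",.052),("sanding_block",.052)):
        for r in tip_of(c,n)[:2]: print(c,n,np.round(r["at"],1),round(r["confidence"],2),px2w(c,r["at"],z).round(4))
print(read_time_s(),read_tcp_rot(),read_ft_torque())
E
```

```text
pics
scene sled [248.5 253.2] 0.65 [0.5195 0.0139 0.    ]
scene sled [202.3 286.2] 0.37 [ 0.5245 -0.0962  0.    ]
scene rail_line [197.8 285.1] 0.86 [ 0.5526 -0.1152  0.046 ]
scene stop_line [193.8 297.7] 0.92 [ 0.5701 -0.1351  0.046 ]
scene wing_grip [192.  282.9] 0.67 [ 0.5721 -0.1315  0.084 ]
scene pencil [297.9 195.9] 0.79 [0.5079 0.1534 0.052 ]
scene sanding_block [257.3 193.7] 0.56 [0.4465 0.0996 0.052 ]
top sled [398.2 225. ] 0.86 [0.5162 0.0142 0.    ]
top rail_line [466.  197.5] 0.82 [ 0.5571 -0.107   0.046 ]
top rail_line [480.4 189.5] 0.44 [ 0.5712 -0.1352  0.046 ]
top stop_line [477.8 189.4] 0.84 [ 0.5715 -0.1303  0.046 ]
top stop_line [358.6 261. ] 0.24 [0.4487 0.0942 0.046 ]
top wing_grip [484.5 188.4] 0.69 [ 0.5659 -0.1311  0.084 ]
top pencil [325.7 232.3] 0.64 [0.5012 0.1511 0.052 ]
top sanding_block [360.3 261.8] 0.93 [0.447  0.0916 0.052 ]
0.7 [ 1.87745279e-01  9.82217751e-01  1.82448103e-05 -7.04422105e-06] [-0.02143294  0.00181775 -0.00842533]
```

```bash
python3 - <<'E'
import cv2
a=cv2.imread("pics/top0.png");cv2.imwrite("pics/a.png",cv2.resize(a[90:290,400:580],None,fx=3,fy=3,interpolation=cv2.INTER_CUBIC))
E
```

```text
(no output)
```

View pics/top0.png

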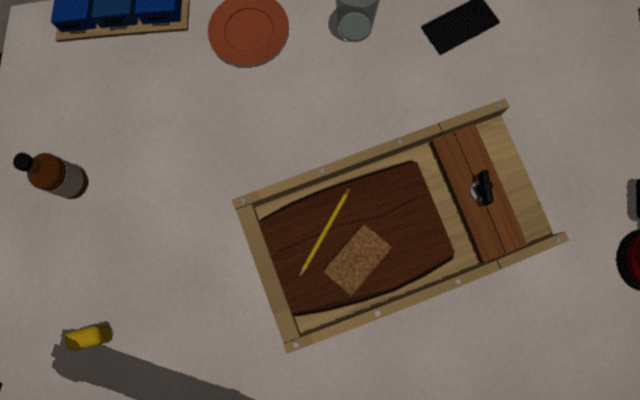

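View pics/a.png

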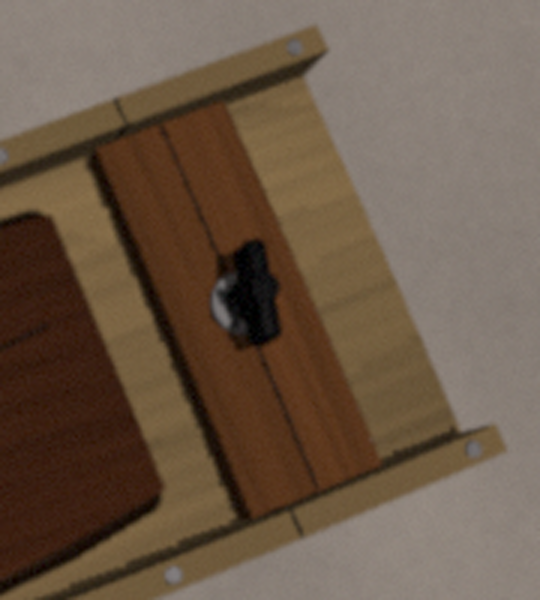

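The top view shows the stop's scribed line running (454,133)→(506,253). The pencil marks on the rails are at about (440,127) and (499,264), and the wing is at about (485,188), with its long axis nearly along the scribed line.

```bash
python3 - <<'E'
from h import *
f=lambda u,v,z:px2w("top",(400+u/3,90+v/3),z)[:2]
a=(f(116,98,.068)+f(127,125,.068))/2;b=(f(293,508,.068)+f(301,535,.068))/2
s1=f(163,128,.046);s2=f(317,488,.046)
print("rail",a,b,(a+b)/2,np.linalg.norm(a-b));print("stop",s1,s2,(s1+s2)/2,np.linalg.norm(s1-s2))
x=(a-b)/np.linalg.norm(a-b);print("dir rail",np.degrees(np.arctan2(x[1],x[0])),"stop",np.degrees(np.arctan2(*(s1-s2)[::-1])))
w1=f(255,243,.099);w2=f(268,340,.099);print("wing",w1,w2,(w1+w2)/2,np.linalg.norm(w1-w2),np.degrees(np.arctan2(*(w1-w2)[::-1])))
c1=px2w("top",(506,103),.068);c2=px2w("top",(237,201),.068);print("railedge",np.degrees(np.arctan2(*(c2-c1)[:2][::-1])))
print(((s1+s2)/2-(a+b)/2))
im=cv2.imread("pics/scene0.png");cv2.imwrite("pics/b.png",cv2.resize(im[230:350,120:270],None,fx=4,fy=4,interpolation=cv2.INTER_CUBIC))
for p in ([.5703,-.133,.084],[.5703,-.133,.099]): print(w2px("scene",p),w2px("top",p))
E
```

```text
rail [ 0.68517487 -0.06446206] [ 0.43347073 -0.15188915] [ 0.5593228  -0.10817561] 0.2664553761445808
stop [ 0.68077359 -0.09504342] [ 0.45369969 -0.1732145 ] [ 0.56723664 -0.13412896] 0.2401526071402781
dir rail 19.154193861808086 stop 18.996224160469392
wing [ 0.59394709 -0.12994034] [ 0.53677143 -0.13267984] [ 0.56535926 -0.13131009] 0.05724125246728463 2.7431539534452924
railedge 108.7413878995946
[ 0.00791384 -0.02595336]
[[190.60021195 282.79092596]] [[485.35268947 185.94453702]]
[[188.84105173 276.88252818]] [[487.88575706 184.25177564]]
```

View pics/b.png

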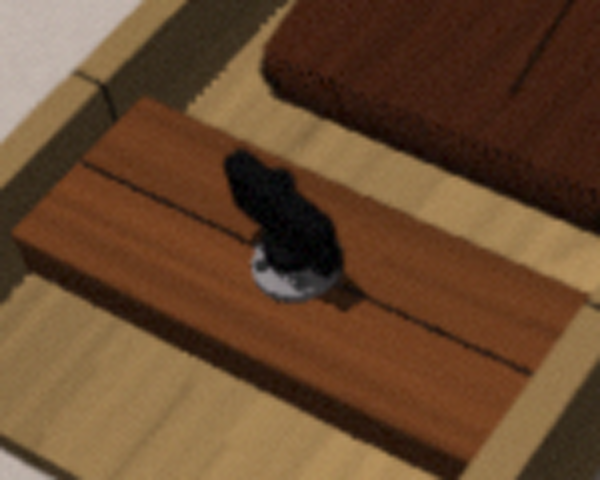

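```bash
cat >> h.py <<'E'
from scipy.spatial.transform import Rotation as Rn
def q(yaw):
    c,s=np.cos(yaw),np.sin(yaw)
    return Rn.from_matrix(np.array([[c,s,0],[s,-c,0],[0,0,-1.]])).as_quat()
def yawnow():
    x=Rn.from_quat(read_tcp_rot()).as_matrix()[:,0]; return np.arctan2(x[1],x[0])
YS=np.radians(109); SY=np.array([np.cos(YS),np.sin(YS),0]); RL=np.array([.5593,-.1082])
E
python3 - <<'E'
from h import *
for y0 in (2.7,182.7):
    for d in(0,-60,-100,-130,-155):
        j=inverse_kinematics([.56,-.11,.088],q(np.radians(y0+d)));print(y0,d,None if j is None else np.round(j,2))
E
```

```text
2.7 0 [-0.66  0.67  1.01  1.94 -0.72  0.93 -0.82]
2.7 -60 [-0.82  1.03  1.37  1.95 -1.11  1.21 -1.59]
2.7 -100 [-0.82  1.03  1.37  1.95 -1.11  1.21 -2.29]
2.7 -130 [ 0.93  0.7  -1.03  1.87  0.72  1.    2.07]
2.7 -155 [-0.33  0.49  0.55  1.93 -0.34  0.82  2.46]
182.7 0 [-0.43  0.52  0.68  1.94 -0.44  0.83  2.1 ]
182.7 -60 [-0.58  0.6   0.88  1.94 -0.6   0.88  1.19]
182.7 -100 [-0.58  0.6   0.88  1.94 -0.6   0.88  0.49]
182.7 -130 [-0.6   0.62  0.91  1.94 -0.63  0.89 -0.01]
182.7 -155 [-0.61  0.63  0.93  1.94 -0.65  0.9  -0.43]
```

```bash
python3 - <<'E'
from h import *
w=[.5685,-.1335]; y=np.radians(182.7)
move_ptp([*w,.17],q(y)); move_gripper(.06); movel([*w,.089],speed=.1)
print(read_time_s(),read_ft_force().__array__().round(2) if 0 else np.round(read_ft_force(),2),np.round(read_ft_torque(),3))
cv2.imwrite("pics/c1.png",cv2.resize(read_camera("scene")[220:340,120:270,::-1],None,fx=4,fy=4))
move_gripper(.0,effort=40)
print(read_finger_gap(),read_grasp_force(),np.round(read_ft_force(),2),np.round(read_ft_torque(),3),read_eef_pos(),np.degrees(yawnow()),read_time_s(),np.round(read_qpos(),2))
cv2.imwrite("pics/c2.png",cv2.resize(read_camera("top")[130:250,410:560,::-1],None,fx=4,fy=4))
E
```

```text
4.8917 [-1.06 -0.1  -0.32] [-0.022  0.029  0.041]
0.012691791829701213 42.94563174247742 [-1.01  1.34  3.3 ] [0.349 0.125 0.027] [ 0.56897354 -0.13292402  0.08947927] -177.27077706206083 5.425 [-0.43  0.56  0.74  1.9  -0.49  0.86  2.18]
```

View pics/c1.png

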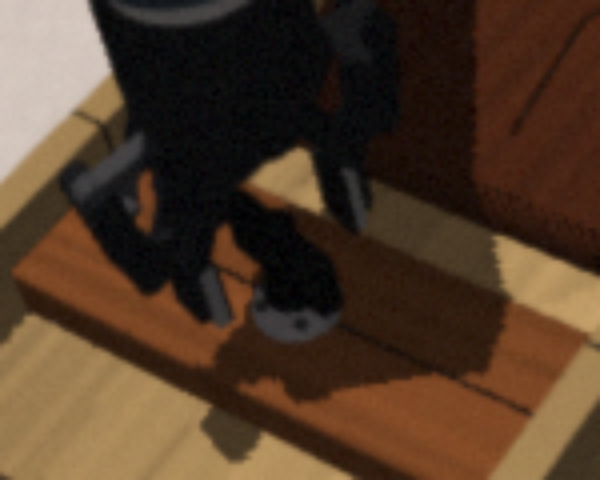

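Pads straddle the wing, and it is now gripped (gap 12.7 mm). Next I slide the stop to the line.

```bash
python3 - <<'E'
from h import *
p=np.array(read_eef_pos()); d=np.dot([*RL,0]-p,SY); print("slide",d)
movel(p+d*SY,speed=.04); pause(.3)
print(np.round(read_ft_force(),2),np.round(read_ft_torque(),3),read_eef_pos(),read_finger_gap(),read_time_s())
for i in range(3): print(np.round(read_ft_torque(),3))
for c,n,z in(("top","stop_line",.046),("scene","stop_line",.046),("top","rail_line",.046),("scene","rail_line",.046)):
    im=read_camera(c); r=tip_of(c,n)[:1]; print(c,n,[(k["confidence"],px2w(c,k["at"],z).round(4)) for k in r])
    if n=="stop_line": cv2.imwrite(f"pics/d_{c}.png",im[:,:,::-1])
a=cv2.imread("pics/d_top.png")[110:280,410:550]
cv2.imwrite("pics/d.png",cv2.resize(a,None,fx=3.5,fy=3.5,interpolation=cv2.INTER_CUBIC))
E
```

```text
slide 0.02656727190624373
[0.36 1.25 4.86] [ 0.31   0.063 -0.066] [ 0.56002607 -0.10704463  0.08945498] 0.01226853392643656 6.6
[ 0.31   0.063 -0.066]
[ 0.31   0.063 -0.066]
[ 0.31   0.063 -0.066]
top stop_line [(0.72, array([ 0.5605, -0.1046,  0.046 ]))]
scene stop_line [(0.58, array([ 0.5594, -0.1098,  0.046 ]))]
top rail_line [(0.72, array([ 0.5597, -0.1091,  0.046 ]))]
scene rail_line [(0.92, array([ 0.5607, -0.1137,  0.046 ]))]
```

View pics/d.png

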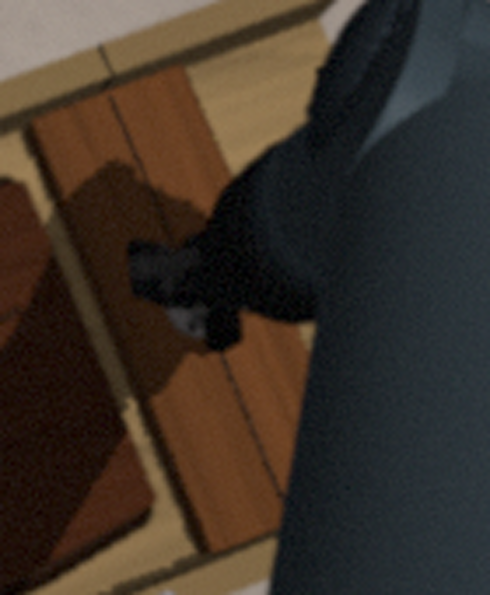

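The scribed line now runs (442,138)→(490,251), and the upper pencil mark is at about (441,127). I'll compute the residual and start the screw, stepping with torque checks.

```bash
cat >> h.py <<'E'
def turn_to(C,yaw0,t0,t,tgt,z0,step=.06,lim=.2,base=0.):
    """turn clockwise/back from t to tgt about C; stops when |torque z - base|>lim"""
    while abs(tgt-t)>1e-6:
        n=t+np.clip(tgt-t,-step,step)
        movel([C[0],C[1],z0-.0016*(n-t0)],q(yaw0-(n-t0)),speed=.02)
        t=n; m=read_ft_torque()[2]; f=read_ft_force()
        print(f"t={t:.2f} yaw={yaw0-(t-t0)-yawnow():.3f} mz={m:.3f} f={np.round(f,1)} T={read_time_s():.1f}")
        if abs(m-base)>lim and tgt>t: return t,False
    return t,True
E
python3 - <<'E'
from h import *
f=lambda u,v,z:px2w("top",(410+u/3.5,110+v/3.5),z)
m=(f(101,47,.068)+f(114,76,.068))/2; a=f(112,98,.046);b=f(280,493,.046)
print("residual short mm",1e3*np.dot([*RL,0]-(a+b)/2,SY),1e3*np.dot(m-a,SY),1e3*np.dot(m-b,SY))
p=np.array(read_eef_pos()); y=np.radians(182.7)
print(turn_to(p,y,.284,.284,.6,p[2]))
E
```

```text
residual short mm 1.061299988239442 1.3037692912902012 1.4451907358938125
t=0.34 yaw=-0.001 mz=-0.085 f=[-0.7  2.6  4.4] T=7.2
t=0.40 yaw=-0.001 mz=-0.048 f=[-1.9  1.7  5.8] T=7.5
t=0.46 yaw=-0.001 mz=-0.028 f=[-0.6  1.5  6. ] T=7.8
t=0.52 yaw=-0.001 mz=-0.025 f=[-0.8  2.6  5.9] T=8.0
t=0.58 yaw=-0.001 mz=-0.060 f=[0.1 1.7 4.6] T=8.2
t=0.60 yaw=-0.000 mz=-0.085 f=[-1.2  2.6  5.6] T=8.5
(np.float64(0.6), True)
```

```bash
python3 - <<'E'
from h import *
p=np.array(read_eef_pos()); y=np.radians(182.7)-(.6-.284)
print(turn_to(p,y,.6,.6,1.2,p[2],step=.04,lim=.17,base=-.055), read_finger_gap())
E
```

```text
t=0.64 yaw=-0.000 mz=-0.050 f=[-0.   1.6  5.2] T=8.8
t=0.68 yaw=-0.000 mz=-0.046 f=[-0.9  2.7  5.1] T=9.0
t=0.72 yaw=-0.000 mz=0.014 f=[-0.2  1.4  4.1] T=9.2
t=0.76 yaw=-0.000 mz=0.039 f=[-1.1  1.9  5.1] T=9.5
t=0.80 yaw=-0.001 mz=0.146 f=[-0.7  2.8  5.5] T=9.8
(np.float64(0.8000000000000002), False) 0.012342475955850847
```

The thread crosses here: it goes stiff from about 0.70, as specified. I'll back off and search along sled y.

```bash
python3 - <<'E'
from h import *
p0=np.array(read_eef_pos()); Y=np.radians(182.7); z=lambda t:p0[2]-.0016*(t-.8)
t,C=.8,p0
for s in (.0024,.0047,.0066,-.0024,-.0046):
    t,_=turn_to(C,Y-(t-.284),t,t,.52,z(t),step=.3)
    C=p0+s*SY; movel([C[0],C[1],z(.52)],speed=.02)
    print("shift",s,read_eef_pos())
    t,_=turn_to(C,Y-(t-.284),t,t,.66,z(t),step=.14)
    b=read_ft_torque()[2]
    t,ok=turn_to(C,Y-(t-.284),t,t,1.02,z(t),step=.045,lim=.15,base=min(b,-.04))
    if ok: break
print(s,t,ok,read_finger_gap())
E
```

```text
t=0.52 yaw=0.002 mz=0.032 f=[0.3 1.4 3.9] T=10.2
shift 0.0024 [ 0.5597146  -0.10609664  0.08915282]
t=0.66 yaw=-0.001 mz=-0.063 f=[ 1.7 -2.9  1.6] T=10.7
t=0.71 yaw=-0.002 mz=-0.002 f=[ 1.4 -3.4  1.1] T=11.0
t=0.75 yaw=-0.002 mz=0.039 f=[ 2.  -3.3  0. ] T=11.2
t=0.80 yaw=-0.002 mz=0.059 f=[ 2.3 -4.7  1.4] T=11.5
t=0.84 yaw=-0.002 mz=0.177 f=[ 1.8 -3.4  1.9] T=11.7
t=0.54 yaw=0.002 mz=0.037 f=[ 0.9 -2.5  2.2] T=12.2
t=0.52 yaw=0.000 mz=0.053 f=[ 0.3 -2.   2.5] T=12.4
shift 0.0047 [ 0.55835783 -0.10208483  0.08909277]
t=0.66 yaw=-0.002 mz=-0.049 f=[-0.  -1.3  3.6] T=13.0
t=0.71 yaw=-0.002 mz=-0.071 f=[-0.7 -1.2  4.6] T=13.2
t=0.75 yaw=-0.002 mz=-0.013 f=[-0.2 -0.4  4.7] T=13.5
t=0.80 yaw=-0.002 mz=0.121 f=[-1.1 -0.6  4.7] T=13.8
t=0.52 yaw=0.002 mz=0.027 f=[-0.6 -0.5  4.5] T=14.2
shift 0.0066 [ 0.55795826 -0.10105023  0.08907361]
t=0.66 yaw=-0.002 mz=-0.146 f=[-0.7 -3.1  3.8] T=14.7
t=0.71 yaw=-0.002 mz=0.009 f=[ 1.1 -3.3  3.4] T=15.0
t=0.52 yaw=0.002 mz=0.039 f=[ 0.7 -3.7  2.3] T=15.3
shift -0.0024 [ 0.55994208 -0.10662485  0.08898855]
t=0.66 yaw=0.000 mz=-0.030 f=[-2.6  1.6  8.1] T=1
[... 197 characters left out ...]
9  0.9  8.2] T=17.2
t=0.54 yaw=-0.001 mz=0.063 f=[-1.9  1.4  7.3] T=17.6
t=0.52 yaw=-0.001 mz=0.027 f=[-2.5  0.7  8.2] T=17.9
shift -0.0046 [ 0.56069081 -0.10859906  0.08901253]
t=0.66 yaw=-0.000 mz=-0.003 f=[-2.2  1.3  7.3] T=18.4
t=0.71 yaw=-0.000 mz=-0.092 f=[-2.2  1.6  7.2] T=18.7
t=0.75 yaw=-0.000 mz=-0.068 f=[-2.6  1.3  7.3] T=18.9
t=0.80 yaw=-0.000 mz=-0.072 f=[-3.5  1.1  7.5] T=19.2
t=0.84 yaw=-0.000 mz=-0.109 f=[-3.4  1.4  8.2] T=19.4
t=0.89 yaw=-0.000 mz=-0.081 f=[-3.2  1.9  7. ] T=19.7
t=0.93 yaw=-0.000 mz=-0.021 f=[-3.   1.8  7.2] T=19.9
t=0.98 yaw=-0.000 mz=-0.010 f=[-2.4  2.2  8.6] T=20.2
t=1.02 yaw=-0.000 mz=-0.063 f=[-2.3  2.1  7.8] T=20.4
-0.0046 1.02 True 0.0122797525558676
```

The screw runs freely past the thread start, so I keep turning.

```bash
python3 - <<'E'
from h import *
p=np.array(read_eef_pos());print(p); Y=np.radians(182.7); t=1.02
t,ok=turn_to(p,Y-(t-.284),t,t,1.5,p[2],step=.08,lim=.2,base=-.06)
if ok:
    t,ok=turn_to(p,Y-(t-.284),t,t,2.6,p[2]-.0016*(t-1.02),step=.14,lim=.22,base=-.06)
print(t,ok,read_eef_pos(),read_finger_gap(),np.round(read_qpos(),2))
E
```

```text
[ 0.56077589 -0.10842486  0.08819194]
t=1.10 yaw=0.001 mz=-0.080 f=[-1.1 -1.1  4.5] T=20.7
t=1.18 yaw=0.000 mz=-0.029 f=[-0.3 -1.3  6.4] T=21.0
t=1.26 yaw=0.000 mz=-0.033 f=[-1.6 -0.4  5. ] T=21.2
t=1.34 yaw=-0.000 mz=-0.066 f=[-1.  -0.8  5.7] T=21.5
t=1.42 yaw=-0.000 mz=-0.034 f=[-0.6 -0.6  6.6] T=21.7
t=1.50 yaw=-0.001 mz=-0.082 f=[-1.8 -1.4  5.1] T=22.0
t=1.64 yaw=-0.001 mz=-0.049 f=[-2.  -1.2  5.2] T=22.3
t=1.78 yaw=-0.001 mz=-0.042 f=[-1.5  0.2  5.4] T=22.6
t=1.92 yaw=-0.001 mz=-0.023 f=[-1.6  0.   5.7] T=22.9
t=2.06 yaw=-0.001 mz=-0.048 f=[-0.7 -1.   5.5] T=23.1
t=2.20 yaw=-0.001 mz=-0.044 f=[-1.3 -0.5  5.9] T=23.4
t=2.34 yaw=-0.001 mz=-0.000 f=[-2.   0.5  6.2] T=23.7
t=2.48 yaw=-0.001 mz=-0.071 f=[-0.8 -0.6  5.6] T=24.0
t=2.60 yaw=-0.001 mz=-0.068 f=[-0.4  0.8  5.6] T=24.3
2.6 True [ 0.56107071 -0.10768216  0.08569896] 0.012372861611007327 [-0.78  0.86  1.22  1.95 -0.95  1.07  0.18]
```

```bash
python3 - <<'E'
from h import *
p=np.array(read_eef_pos()); Y=np.radians(182.7); t=2.6
t,ok=turn_to(p,Y-(t-.284),t,t,3.1,p[2],step=.04,lim=.35,base=-.05)
print(t,ok,read_eef_pos(),read_finger_gap())
E
```

```text
t=2.64 yaw=-0.001 mz=-0.082 f=[-0.6 -1.6  5. ] T=24.5
t=2.68 yaw=-0.000 mz=-0.013 f=[-1.4 -1.4  4.8] T=24.8
t=2.72 yaw=0.000 mz=-0.057 f=[-0.9 -0.4  5.2] T=25.0
t=2.76 yaw=0.000 mz=-0.034 f=[-1.7 -1.   5.3] T=25.3
t=2.80 yaw=0.000 mz=-0.014 f=[-0.7 -1.2  4.5] T=25.5
t=2.84 yaw=0.000 mz=-0.052 f=[-0.4 -0.9  4.6] T=25.8
t=2.88 yaw=0.001 mz=-0.100 f=[-0.6 -1.2  5.9] T=26.0
t=2.92 yaw=-0.001 mz=0.291 f=[ 0.2 -2.2  3.9] T=26.3
t=2.96 yaw=-0.004 mz=0.944 f=[-1.5 -2.5  5.8] T=26.5
2.9600000000000004 False [ 0.56120255 -0.10772264  0.08525017] 0.012288468621063656
```

Firm stop at 2.9, so the screw is home. I ease back to relieve the torque, release, rise and check.

```bash
python3 - <<'E'
from h import *
p=np.array(read_eef_pos()); Y=np.radians(182.7); t=2.96
turn_to(p,Y-(t-.284),t,t,2.92,p[2])
move_gripper(.06); movel([p[0],p[1],.2],speed=.1); 
move_ptp([.45,.35,.35],q(np.radians(20)));pause(.3)
print(read_time_s(),read_ft_force())
im=read_camera("top");cv2.imwrite("pics/e.png",cv2.resize(im[90:290,400:580,::-1],None,fx=3,fy=3,interpolation=cv2.INTER_CUBIC))
for n in("stop_line","rail_line"):print([(k["confidence"],px2w("top",k["at"],.046).round(4)) for k in tip_of("top",n)[:1]])
E
```

```text
t=2.92 yaw=0.000 mz=0.370 f=[-1.  -2.7  4.6] T=26.8
30.7083 [-0.02604485 -0.08997707 -0.03282346]
[(0.86, array([ 0.5557, -0.1106,  0.046 ]))]
[(0.62, array([ 0.5589, -0.1099,  0.046 ]))]
```

View pics/e.png

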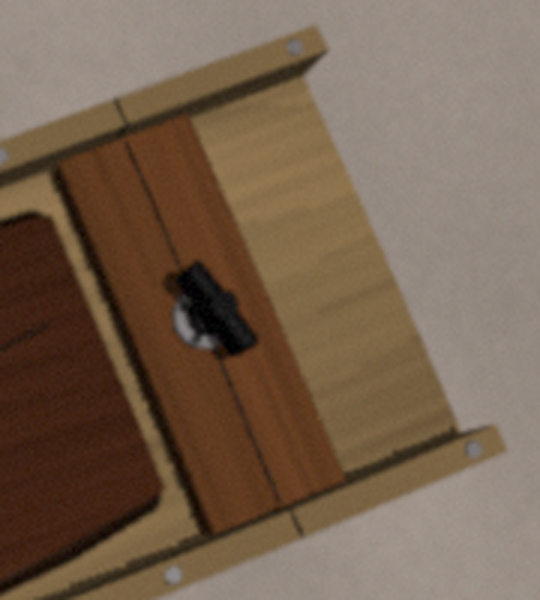

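The view shows the scribed line (127,140)→(280,505 in the crop) within a few mm of the pencil marks (122,112) and (297,522). The wing lies along (190,270)→(245,350), which matches about 2.9 rad, and the gripper is clear.

```bash
python3 -c "
from bench import *
print(sign_off())"
```

```text
the job is handed in; nothing more can be done
None
```

The wing screw is fully home in the insert (firm stop at about 2.9 rad), the end stop sits within a few millimetres of the pencil line, the gripper has let go and is clear, and the job was handed in at about 31 s; no verdict came back.

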